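# Heft the shaker canisters and take the loaded ones off the stand

### The job

The three paint canisters on the shaker stand were emptied, but one or two of them still hold a steel agitator weight, which you can only tell by hefting them by the handle. Lift each canister that is still heavy off the stand and set it down gently, upright and wholly on the rubber mat beside it; the empty ones must end up standing in the stand's seats. Keep all canisters upright and leave the other things alone.

Things in the scene. Friction and masses are not known exactly. Their poses are not given: they have to be found in the camera images.
- can_a_center (a point): Lidded aluminium canister, 74 mm across (lid 78), 132 tall. Point: on its axis, 66 above the foot. Rigid black handle bar over the lid, along the point's x: 70 long, 14 wide, 14 high, its middle 59 up the point's z; 35 free beneath it, 54 between its uprights. Weighs 0.25 to 0.37 kg empty, 0.7 to 0.92 kg with the loose steel weight inside.
- can_b_center (a point): Lidded aluminium canister, 74 mm across (lid 78), 132 tall. Point: on its axis, 66 above the foot. Rigid black handle bar over the lid, along the point's x: 70 long, 14 wide, 14 high, its middle 59 up the point's z; 35 free beneath it, 54 between its uprights. Same look and weights as can_a; lid and handle do not come off.
- can_c_center (a point): Lidded aluminium canister, 74 mm across (lid 78), 132 tall. Point: on its axis, 66 above the foot. Rigid black handle bar over the lid, along the point's x: 70 long, 14 wide, 14 high, its middle 59 up the point's z; 35 free beneath it, 54 between its uprights. Same look and weights as can_a; each starts in any of the three seats.
- stand: Fixed grey block 235 x 235 mm, top 40 mm above the bench; origin: centre of its underside. Round seats at x, y = (-56, 56), (56, 56), (-56, -56) mm: flat pad at height 40 in a steel rim 10 high, 88 inside, so a canister fits loosely and must rise over 10 to clear it. At (56, -56) a closed drive housing, 94 across, top 103 above the bench; it does not open.
- mat: Black rubber mat, fixed on the bench, 300 mm (its x) by 190 mm (its y), 6 mm thick. Origin: centre of its underside, at bench height. There is room for two canisters side by side along its x.
- jar: White lidded jar, 64 mm across, 100 mm tall, standing on the bench. Origin: centre of its underside. To be left alone.
- paintbottle: Brown-red paint bottle, 68 mm across, 150 mm tall, standing on the bench. Origin: centre of its underside. To be left alone.
- spanner: Steel spanner, 170 mm long, lying flat along its x. To be left alone.
There are look-alikes about, which are no part of the job. Leave any blue, pink or turquoise look-alike of the part that bears can_c_center alone.

How it is judged:
At the end, for the whole second after the job is handed in: Each canister loading its support by over 5 N stands upright (0.08 rad), at rest, on the mat, its axis within 118 mm (x) and 63 mm (y) of the mat's centre; each lighter one stands upright, at rest, down in a seat of the stand (angle between each of can_a_center, can_b_center, can_c_center's own z axis and vertical below 0.08 rad and linear speed of each of can_a, can_b, can_c below 0.03 m/s and ((x of can_a_center in the frame of mat between -0.118 and 0.118 m and y of can_a_center in the frame of mat between -0.063 and 0.063 m and height (world z) of can_a_center between 0.0655 and 0.0785 m and contact force between can_a and mat above 5 N) or (x of can_a_center in the frame of stand between -0.075 and 0.075 m and y of can_a_center in the frame of stand between -0.075 and 0.075 m and height (world z) of can_a_center between 0.1 and 0.111 m and contact force between can_a and stand between 1.5 and 5 N)) and ((x of can_b_center in the frame of mat between -0.118 and 0.118 m and y of can_b_center in the frame of mat between -0.063 and 0.063 m and height (world z) of can_b_center between 0.0655 and 0.0785 m and contact force between can_b and mat above 5 N) or (x of can_b_center in the frame of stand between -0.075 and 0.075 m and y of can_b_center in the frame of stand between -0.075 and 0.075 m and height (world z) of can_b_center between 0.1 and 0.111 m and contact force between can_b and stand between 1.5 and 5 N)) and ((x of can_c_center in the frame of mat between -0.118 and 0.118 m and y of can_c_center in the frame of mat between -0.063 and 0.063 m and height (world z) of can_c_center between 0.0655 and 0.0785 m and contact force between can_c and mat above 5 N) or (x of can_c_center in the frame of stand between -0.075 and 0.075 m and y of can_c_center in the frame of stand between -0.075 and 0.075 m and height (world z) of can_c_center between 0.1 and 0.111 m and contact force between can_c and stand between 1.5 and 5 N))); the robot touches nothing.
It fails at once if a canister is tipped more than 0.5 rad (angle between any of can_a_center, can_b_center, can_c_center's own z axis and vertical above 0.5 rad).
It fails at once if a canister is dropped or slammed: it goes faster than 0.45 m/s within the last 25 mm above the mat or a seat ((linear speed of can_a above 0.45 m/s and height (world z) of can_a_center below 0.097 m and x of can_a_center in the frame of mat between -0.15 and 0.15 m and y of can_a_center in the frame of mat between -0.1 and 0.1 m) or (linear speed of can_a above 0.45 m/s and height (world z) of can_a_center below 0.131 m and x of can_a_center in the frame of stand between -0.15 and 0.15 m and y of can_a_center in the frame of stand between -0.1 and 0.1 m) or (linear speed of can_b above 0.45 m/s and height (world z) of can_b_center below 0.097 m and x of can_b_center in the frame of mat between -0.15 and 0.15 m and y of can_b_center in the frame of mat between -0.1 and 0.1 m) or (linear speed of can_b above 0.45 m/s and height (world z) of can_b_center below 0.131 m and x of can_b_center in the frame of stand between -0.15 and 0.15 m and y of can_b_center in the frame of stand between -0.1 and 0.1 m) or (linear speed of can_c above 0.45 m/s and height (world z) of can_c_center below 0.097 m and x of can_c_center in the frame of mat between -0.15 and 0.15 m and y of can_c_center in the frame of mat between -0.1 and 0.1 m) or (linear speed of can_c above 0.45 m/s and height (world z) of can_c_center below 0.131 m and x of can_c_center in the frame of stand between -0.15 and 0.15 m and y of can_c_center in the frame of stand between -0.1 and 0.1 m)).
It fails at once if another thing (jar, bottle, spanner) is shifted more than 30 mm (distance of any of jar, paintbottle, spanner from where it was at the start of the episode above 0.03 m).
It also fails if it takes over 72 s, if anything falls off the work surface, if the arm or the gripper's body presses on something with over 40 N, if the wrist force passes 120 N, or if a joint passes its speed limit or range.

### The arm

A 7-joint arm with a two-finger parallel gripper is mounted at the origin on the work surface. World frame = base frame: x ahead of the robot, y to its left, z up, the work surface at z = 0. Lengths are in m, angles in rad, forces in N, time in s.
With the tool pointing down it reaches from about 0.425 to 0.875 m from the base axis. Payload 4.7 kg.
Tool frame: the origin (TCP) lies on the centre line of the jaws, within the pads' length; the fingertips stand 8 mm ahead of it and the grasp point (between the pads) lies 11 mm behind it; z points along the fingers, y is the direction in which the jaws open and shut (so a half turn about z gives the same grasp; the last joint's range is limited). The gripper opens to 87 mm and grips with 3 to 60 N. Pads are 19 mm wide; open, the fingers measure 117 mm over their backs; the gripper's body (75 mm by 190 mm) begins 51 mm behind the grasp point.
Start: joints at [1.172, 0.321, -0.07, 1.45, 0.023, 1.371, -0.057], TCP at [0.261, -0.595, 0.231] pointing down, gripper open.
Joint ranges: [-2.86, 2.86], [-0.3, 2.09], [-1.38, 1.24], [0.06, 2.45], [-1.56, 4.7], [0.09, 2.05], [-2.69, 2.69]. Speed limits (rad/s): [2.57, 2.57, 3.14, 3.14, 3.14, 3.14, 3.14].

### API

Orientations are given as a rotation vector (axis times angle).
In Python, from bench import ctrl, cams, workorder gives the robot as it stands. The module is installed in compiled form; this text tells all that it offers.
- The arm moves only by the tool carry_out, never from a script. Its argument "rows" is a list of rows, each an object with "offset": the shift along the tool's x, y, z in m, a list of three; "rot": the turn, a rotation vector about the tool's x, y, z in degrees, a list of three; "gripper": the opening, from 0 (shut) to 1 (fully open). In form: [{"offset": [dx, dy, dz], "rot": [rx, ry, rz], "gripper": gripper}, ...]. A call has 1 to 10 rows; each row shifts and turns the commanded pose from where the row before left it, along the tool's axes as they then stand; what a row does not reach is not made up. A row lasts 1/8 s, in which the tool goes at most 62.5 mm and 10.7 degrees, less where a joint would pass 70% of its speed; a pose out of reach is approached as far as the arm can. A call is refused whole if a number of a shift passes 0.0625 or a number of a turn 10.7, either way. A call with a gripper value outside its range is refused whole. The fingers move at their own pace and stop on an object; "grip_force" is the grip in N (left out, the last holds). Time passes only in rows, so rows that do not move let the fingers close. It gives the time, the measured TCP pose, the force and the opening at its end, in the units of the state.
- ctrl.get_state(): the state, without advancing time (a new reading comes with each control period).
- cams.get_image(name): name is "scene" or "top"; returns a dict with "img" (384x512x3 uint8, red, green, blue), "vfov" (degrees; the focal length in pixels is half the picture's height over the tangent of half this angle, whatever the lens; pixels are square), "cx", "cy" (the principal point, pixels), "R" (3x3) and "t" (3): a world point X has camera coordinates R X + t. Camera axes: x right, y down, z forward; pixel columns grow to the right and rows downward; lengths in m; the calibration is good to about 2 mm. A picture is of the moment at which its call begins. There is no depth.
- workorder.close_job(): hands the job in, once; it reports no verdict.
The state is a dict: "time": time; "joint_positions": joint angles; "qd": joint speeds; "joint_torque": joint torques, N m; "position": TCP position; "tool_rot": TCP orientation; "ft_force": force on the tool from outside, world axes, zero at the start; "torque": the same for the moment, N m; "grip_width": opening from 0.0 (shut) to 1.0 (fully open).
Only numpy, scipy, OpenCV 4.12 (cv2) and the standard library are available. Lean on these libraries where they do the work, as an engineer would, in place of code of your own. Each camera call takes 0.05 s, during which the arm holds its last target.

## Working session

There is one attempt and no reset: what is moved stays moved. The work goes in short steps, Python scripts to look and compute and a tool call to move; the robot and the scene stay as the last step left them, time stands still between calls to the robot, and variables do not carry over. Pictures are saved under pics/ and viewed, and the job is handed in when it is done.

Besides the shell and the picture viewer there is one more tool, called after "Emit:" by a JSON object that holds its "name" and its "arguments", one argument or row to a line. carry_out: Moves the arm, as the interface text tells. Its arguments: {"type":"object","properties":{"rows":{"type":"array"},"grip_force":{"type":"number"}},"required":["rows"]}

```bash
mkdir -p pics; python3 - <<'E'
from bench import ctrl,cams
import cv2,pickle
s=ctrl.get_state();print(s)
for n in("scene","top"):
    d=cams.get_image(n);pickle.dump(d,open(n+".pkl","wb"))
    cv2.imwrite(f"pics/{n}0.png",d["img"][:,:,::-1]);print(n,d["vfov"],d["cx"],d["cy"],d["R"],d["t"])
E
```

```text
{'time': 0.0, 'joint_positions': array([ 1.17211624,  0.32181948, -0.07006586,  1.45164378,  0.02262768,
        1.37078284, -0.0568817 ]), 'qd': array([ 5.22478531e-04,  1.67540764e-03,  5.57719663e-04,  3.23897361e-04,
        5.44638915e-05,  9.33454219e-04, -1.28358839e-03]), 'joint_torque': array([-5.31927362e-04, -4.91290998e+01, -4.03769799e-01, -3.12535357e+01,
       -6.38032285e-02,  4.36724047e-02,  1.41085875e-04]), 'position': array([ 0.26047983, -0.59495859,  0.22947931]), 'tool_rot': array([-3.07314885e+00, -6.43486806e-01,  7.97670449e-04]), 'ft_force': array([-0.20846812,  0.35443585, -1.11977343]), 'torque': array([ 0.02366652, -0.00918338,  0.00955862]), 'grip_width': 1.0014896044820192}
scene 47.217234561499396 249.0200827324904 188.26026213851065 [[ 0.80442658  0.59404376 -0.00314404]
 [ 0.40884086 -0.55745759 -0.72255808]
 [-0.43098379  0.57995952 -0.69130307]] [-0.47232873 -0.17970836  1.80152987]
top 44.92468836043422 247.61957365653132 187.30252766443365 [[ 0.02485476 -0.99964497 -0.00960125]
 [-0.99431097 -0.02372478 -0.10384038]
 [ 0.10357573  0.01212756 -0.99454763]] [-0.00797772  0.58872338  1.44028325]
```

View pics/scene0.png

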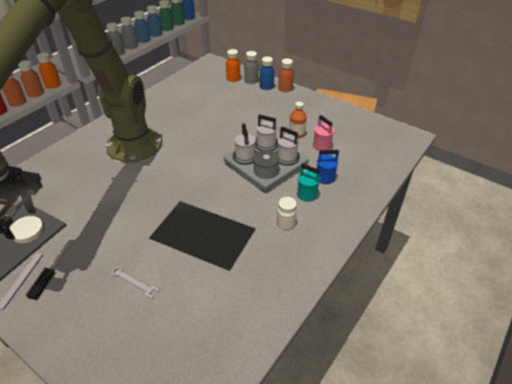

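View pics/top0.png

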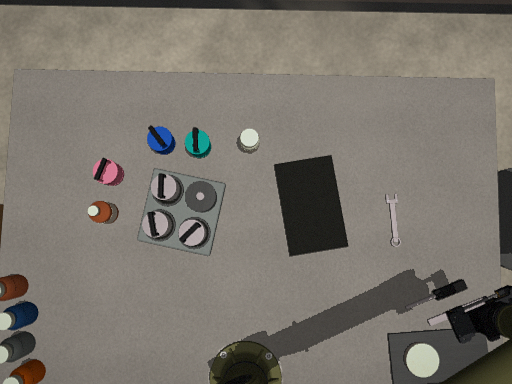

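```bash
python3 - <<'E'
import cv2
a=cv2.imread("pics/top0.png")[125:265,90:270]
cv2.imwrite("pics/tc.png",cv2.resize(a,(720,560),interpolation=cv2.INTER_CUBIC))
a=cv2.imread("pics/scene0.png")[90:210,210:350]
cv2.imwrite("pics/sc.png",cv2.resize(a,(700,600),interpolation=cv2.INTER_CUBIC))
E
```

```text
(no output)
```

View pics/tc.png

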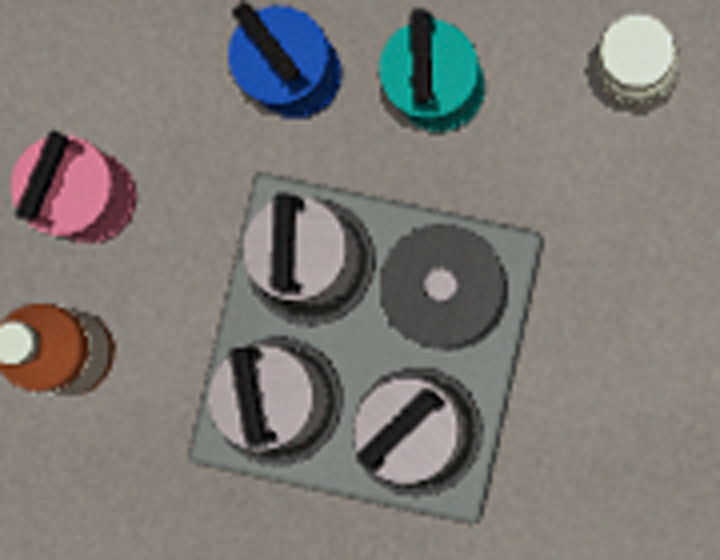

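View pics/sc.png

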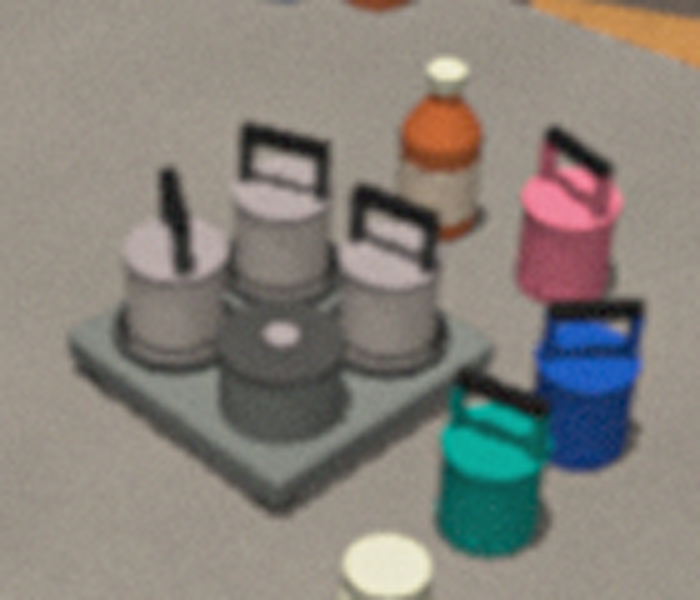

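```bash
cat >h.py <<'E'
import numpy as np,pickle,cv2
def ray(d,u,v,z):
    f=192/np.tan(np.radians(d["vfov"])/2)
    r=d["R"].T@np.array([(u-d["cx"])/f,(v-d["cy"])/f,1]);o=-d["R"].T@d["t"]
    return (o+r*(z-o[2])/r[2])
def proj(d,X):
    f=192/np.tan(np.radians(d["vfov"])/2)
    c=d["R"]@X+d["t"];return c[:2]/c[2]*f+[d["cx"],d["cy"]]
E
python3 - <<'E'
from h import *
T=pickle.load(open("top.pkl","rb"));S=pickle.load(open("scene.pkl","rb"))
P=lambda u,v,z:ray(T,(u+.5)/4-.5+90,(v+.5)/4-.5+125,z)
Q=lambda u,v,z:ray(S,(u+.5)/5-.5+210,(v+.5)/5-.5+90,z)
C=np.array([P(*p,.04) for p in[(256,174),(543,235),(479,522),(191,460)]])
c=C.mean(0);print("stand",C[:,:2].round(4).tolist(),c, [np.linalg.norm(C[i]-C[i-1]).round(4) for i in range(4)])
h=P(441,285,.103);print("housing",h,h-c)
# housing dir = R(56,-56)
a=np.arctan2(*(C[0]-C[3])[1::-1]);print("edge ang",np.degrees(a))
a0=np.arctan2(h[1]-c[1],h[0]-c[0])+np.pi/4;e=a+np.round((a0-a)/(np.pi/2))*np.pi/2
R=np.array([[np.cos(e),-np.sin(e)],[np.sin(e),np.cos(e)]]);print("yaw",np.degrees(e))
for s in[(-56,56),(56,56),(-56,-56)]: print("seat",c[:2]+R@np.array(s)/1000)
for n,l,b1,b2 in[("1",(295,247),(287,197),(286,290)),("2",(262,398),(243,350),(263,445)),("3",(407,430),(438,397),(368,465))]:
    p,q=P(*b1,.172),P(*b2,.172);print(n,"lid",P(*l,.123)[:2],"bar",((p+q)/2)[:2],"len",np.linalg.norm(p-q),"ang",np.degrees(np.arctan2(*(p-q)[1::-1]))) 
for n,l in[("2",(285,140)),("1",(397,200)),("3",(170,182))]: print("scene bar mid",n,Q(*l,.172)[:2])
M=np.array([ray(T,*p,.006) for p in[(275,163),(332,155.5),(348,246),(290,255.5)]]);print("mat",M.round(3).tolist(),M.mean(0),[np.linalg.norm(M[i]-M[i-1]).round(4) for i in range(4)])
for p in [(249,133,.1),(460-200,140,.0)]: print("jar",ray(T,*p))
print("teal,blue",P(422,60,.13),P(268,45,.13))
from scipy.spatial.transform import Rotation as Ro
print(Ro.from_rotvec([-3.07314885e+00, -6.43486806e-01,7.97e-4]).as_matrix().round(3))
E
```

```text
stand [[0.6417, 0.3054], [0.5985, 0.0766], [0.3735, 0.1196], [0.4156, 0.3458]] [0.5073289  0.21184722 0.04      ] [np.float64(0.2297), np.float64(0.2328), np.float64(0.2291), np.float64(0.2301)]
housing [0.55186201 0.14840917 0.103     ] [ 0.04453312 -0.06343805  0.063     ]
edge ang -10.134452260089963
yaw -10.134452260089963
seat [0.46205632 0.27682717]
seat [0.57230884 0.2571198 ]
seat [0.44234895 0.16657464]
1 lid [0.57591825 0.25571802] bar [0.57339329 0.25238091] len 0.06706344116454094 ang 1.9192610178093028
2 lid [0.46348505 0.27518648] bar [0.4628033  0.27138505] len 0.06914591917884301 ang 14.5268428559916
3 lid [0.44267131 0.16732532] bar [0.44171339 0.16370352] len 0.06863317280352109 ang -44.21997848657121
scene bar mid 2 [0.46901128 0.27123785]
scene bar mid 1 [0.57706517 0.25711098]
scene bar mid 3 [0.43177697 0.17809724]
mat [[0.672, -0.08, 0.006], [0.701, -0.264, 0.006], [0.412, -0.316, 0.006], [0.377, -0.133, 0.006]] [ 0.54070683 -0.19831352  0.006     ] [np.float64(0.2999), np.float64(0.1862), np.float64(0.2943), np.float64(0.1865)]
jar [0.74832476 0.00544725 0.1       ]
jar [ 0.7482514  -0.02984431  0.        ]
teal,blue [0.71781555 0.16549886 0.13      ] [0.72657864 0.28122739 0.13      ]
[[ 0.916  0.401 -0.001]
 [ 0.401 -0.916  0.002]
 [-0.    -0.002 -1.   ]]
```

```bash
python3 - <<'E'
import cv2
a=cv2.imread("pics/top0.png")[140:265,260:360]
cv2.imwrite("pics/mc.png",cv2.resize(a,None,fx=4.5,fy=4.5,interpolation=cv2.INTER_CUBIC))
E
```

```text
(no output)
```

View pics/mc.png

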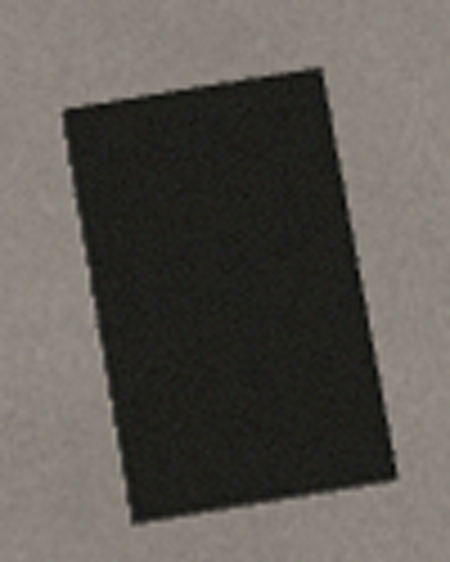

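```bash
python3 - <<'E'
import cv2
a=cv2.imread("pics/scene0.png")[190:280,140:270]
cv2.imwrite("pics/ms.png",cv2.resize(a,None,fx=6,fy=6,interpolation=cv2.INTER_CUBIC))
a=cv2.imread("pics/scene0.png")[110:195,215:310]
cv2.imwrite("pics/ss.png",cv2.resize(a,None,fx=7,fy=7,interpolation=cv2.INTER_CUBIC))
E
```

```text
(no output)
```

View pics/ms.png

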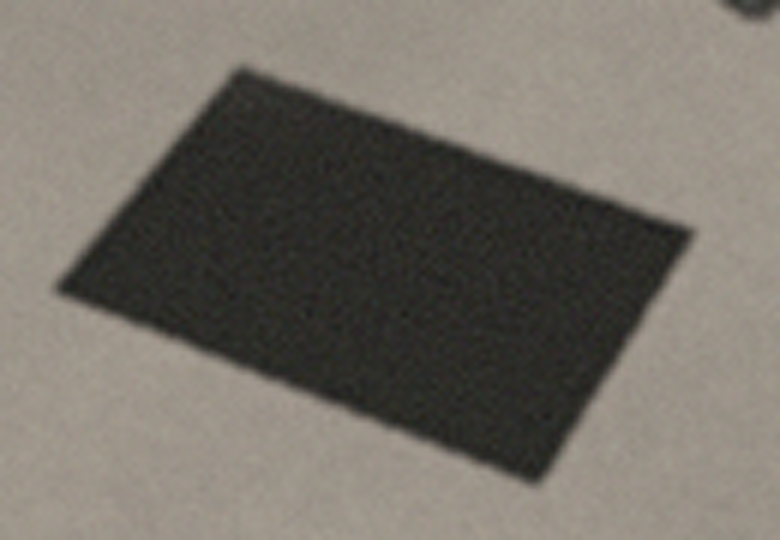

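View pics/ss.png

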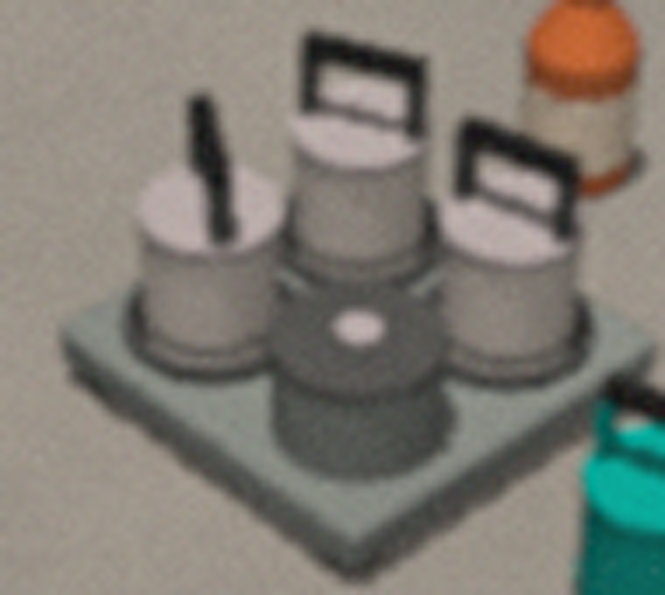

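```bash
python3 - <<'E'
from h import *
from scipy.optimize import least_squares
T=pickle.load(open("top.pkl","rb"));S=pickle.load(open("scene.pkl","rb"))
cv=lambda L,s,o:[((u+.5)/s-.5+o[0],(v+.5)/s-.5+o[1]) for u,v in L]
tst=cv([(256,174),(543,235),(479,522),(191,460),(441,285)],4,(90,125))
tm=cv([(64,108),(323,68),(396,478),(133,523)],4.5,(260,140))
sm=cv([(57,290),(243,66),(694,232),(538,486)],6,(140,190))
sst=cv([(62,330),(655,345),(353,542),(358,328)],7,(215,110))
h=.1175
stl={'tl':(h,h,.04),'tr':(h,-h,.04),'br':(-h,-h,.04),'bl':(-h,h,.04),'H':(.056,-.056,.103)}
ml={'0':(.15,.095,.006),'1':(.15,-.095,.006),'2':(-.15,-.095,.006),'3':(-.15,.095,.006)}
def tf(p,l):
    c,s=np.cos(p[2]),np.sin(p[2]);return np.array([p[0]+c*l[0]-s*l[1],p[1]+s*l[0]+c*l[1],l[2]])
# guess scene order by nearest
def dist(d,q,k):
    f=192/np.tan(np.radians(d["vfov"])/2);x=(q-[d["cx"],d["cy"]])/f;return x*(1+k*(x@x))*f+[d["cx"],d["cy"]]
st0=(.507,.212,-.18);m0=(.541,-.197,.175)
near=lambda obs,p,L:[min(L,key=lambda k:np.linalg.norm(proj(S,tf(p,L[k]))-o)) for o in obs]
ns=near(sst,st0,stl);nm=near(sm,m0,ml);print(ns,nm)
tn=['tl','tr','br','bl','H']
def res(x,which="both"):
    r=[]
    if which!="s":
        for n,o in zip(tn,tst): r.append(dist(T,proj(T,tf(x[:3],stl[n])),x[6])-o)
        for n,o in zip('0123',tm): r.append(dist(T,proj(T,tf(x[3:6],ml[n])),x[6])-o)
    if which!="t":
        for n,o in zip(ns,sst): r.append(dist(S,proj(S,tf(x[:3],stl[n])),x[7])-o)
        for n,o in zip(nm,sm): r.append(dist(S,proj(S,tf(x[3:6],ml[n])),x[7])-o)
    return np.concatenate(r+[[x[6]*.1,x[7]*.1]])
for w in("both","t","s"):
    q=least_squares(res,[*st0,*m0,0,0],args=(w,));print(w,q.x.round(4),"rms",np.sqrt(np.mean(q.fun**2)))
    if w=="both":
        x=q.x;print(q.fun.reshape(-1,2).round(2).tolist())
def undist(d,u,v,k):
    f=192/np.tan(np.radians(d["vfov"])/2);y=np.array([(u-d["cx"])/f,(v-d["cy"])/f]);z=y.copy()
    for _ in range(20): z=y/(1+k*(z@z))
    return z*f+[d["cx"],d["cy"]]
for s in[(-.056,.056,.04),(.056,.056,.04),(-.056,-.056,.04)]: print("seat",tf(x[:3],s))
P=lambda u,v,z:ray(T,*undist(T,(u+.5)/4-.5+90,(v+.5)/4-.5+125,x[6]),z)
Q=lambda u,v,z:ray(S,*undist(S,(u+.5)/7-.5+215,(v+.5)/7-.5+110,x[7]),z)
for n,l,b1,b2 in[("1",(295,247),(287,197),(286,290)),("2",(262,398),(243,350),(263,445)),("3",(407,430),(438,397),(368,465))]:
    p,q=P(*b1,.172),P(*b2,.172);print(n,"lid",P(*l,.123)[:2],"bar",((p+q)/2)[:2],np.degrees(np.arctan2(*(p-q)[1::-1])))
for n,b1,b2 in[("1",(463,127),(578,163)),("2",(305,43),(425,72)),("3",(200,97),(222,237))]:
    p,q=Q(*b1,.17),Q(*b2,.17);print(n,"s bar",((p+q)/2)[:2],np.linalg.norm(p-q),np.degrees(np.arctan2(*(p-q)[1::-1])))
E
```

```text
['br', 'tl', 'tr', 'H'] ['2', '3', '0', '1']
both [ 0.5072  0.2139 -0.1849  0.5409 -0.1981  0.1842 -0.2043 -0.2017] rms 0.4847507865049292
[[0.1, -0.66], [-0.03, -0.82], [0.05, 0.67], [-0.09, -0.08], [0.04, -0.06], [0.27, -0.15], [-0.02, -0.33], [-0.11, -0.3], [0.29, -0.38], [-1.33, -0.8], [0.59, -1.09], [0.0, -0.34], [-0.12, 0.9], [-0.1, -0.82], [-0.68, -0.16], [0.23, -0.04], [-0.2, -0.44], [-0.02, -0.02]]
t [ 0.5066  0.2141 -0.1838  0.5399 -0.1978  0.1839 -0.2171  0.    ] rms 0.2772178630357076
s [ 0.5091  0.2135 -0.1925  0.5424 -0.1994  0.1856 -0.     -0.2464] rms 0.5274715351583048
seat [0.46248363 0.27928314 0.04      ]
seat [0.57257433 0.25869099 0.04      ]
seat [0.44189148 0.16919243 0.04      ]
1 lid [0.57589622 0.25744041] bar [0.57339   0.2542077] 1.9358916087181008
2 lid [0.46237479 0.27777833] bar [0.46166093 0.27409204] 14.353066024835666
3 lid [0.44199877 0.16812423] bar [0.44098214 0.16457306] -44.2808431567207
1 s bar [0.57710524 0.25783888] 0.06557346594999151 -172.0691944227193
2 s bar [0.46704064 0.27522702] 0.06929045772033032 -166.83239100663943
3 s bar [0.4585541  0.14874535] 0.12100668711742087 132.22217420127268
```

Emit:
{"name": "carry_out", "arguments": {
  "rows": [
    {"offset": [0.0417,-0.0303,0],"rot": [0,0,0],"gripper": 1},
    {"offset": [0.0417,-0.0303,0],"rot": [0,0,0],"gripper": 1},
    {"offset": [0.0417,-0.0303,0],"rot": [0,0,0],"gripper": 1},
    {"offset": [0.0417,-0.0303,0],"rot": [0,0,0],"gripper": 1},
    {"offset": [0.0417,-0.0303,0],"rot": [0,0,0],"gripper": 1},
    {"offset": [0.0417,-0.0303,0],"rot": [0,0,0],"gripper": 1},
    {"offset": [0.0417,-0.0303,0],"rot": [0,0,0],"gripper": 1},
    {"offset": [0.0417,-0.0303,0],"rot": [0,0,0],"gripper": 1},
    {"offset": [0.0417,-0.0303,0],"rot": [0,0,0],"gripper": 1},
    {"offset": [0.0417,-0.0303,0],"rot": [0,0,0],"gripper": 1}
  ],
  "grip_force": 40
}}

```text
time: 1.35
position: [0.5215, -0.1491, 0.2303]
tool_rot: [3.075, 0.643, -0.001]
ft_force: [-0.7, 1.2, 0.5]
grip_width: 0.996
```

```bash
cat >d.py <<'E'
# usage: d.py x y z yaw : offsets in current tool axes, turn about tool z, given target
import sys,numpy as np
from bench import ctrl
from scipy.spatial.transform import Rotation as Ro
s=ctrl.get_state();R=Ro.from_rotvec(s["tool_rot"]).as_matrix();yaw=np.degrees(np.arctan2(R[1,0],R[0,0]))
print("t",round(s["time"],2),"pos",s["position"].round(4),"yaw",yaw.round(1),"tilt z",R[:,2].round(3),"ft",s["ft_force"].round(2),"tq",s["torque"].round(2),"grip",round(s["grip_width"],3),"q",s["joint_positions"].round(2))
if len(sys.argv)>1:
    t=np.array([float(a) for a in sys.argv[1:4]]);o=R.T@(t-s["position"]);print("offset",o.round(4),"norm",np.linalg.norm(o).round(3))
    if len(sys.argv)>4: print("rotz",(-(float(sys.argv[4])-yaw)).round(1))
E
python3 d.py 0.441 0.166 0.229 136
```

```text
t 1.35 pos [ 0.5215 -0.1491  0.2303] yaw 23.6 tilt z [-0. -0. -1.] ft [-0.72  1.15  0.53] tq [ 0.06 -0.02 -0.02] grip 0.996 q [ 0.65  0.12 -0.45  1.71  0.05  1.33 -0.97]
offset [ 0.0526 -0.321   0.0012] norm 0.325
rotz -112.4
```

Emit:
{"name": "carry_out", "arguments": {
  "rows": [
    {"offset": [0.0075,-0.0458,0],"rot": [0,0,0],"gripper": 1},
    {"offset": [0.0075,-0.0458,0],"rot": [0,0,0],"gripper": 1},
    {"offset": [0.0075,-0.0458,0],"rot": [0,0,0],"gripper": 1},
    {"offset": [0.0075,-0.0458,0],"rot": [0,0,0],"gripper": 1},
    {"offset": [0.0075,-0.0458,0],"rot": [0,0,0],"gripper": 1},
    {"offset": [0.0075,-0.0458,0],"rot": [0,0,0],"gripper": 0.75},
    {"offset": [0.0075,-0.0458,0],"rot": [0,0,0],"gripper": 0.75},
    {"offset": [0,0,0],"rot": [0,0,-10.5],"gripper": 0.75},
    {"offset": [0,0,0],"rot": [0,0,-10.5],"gripper": 0.75},
    {"offset": [0,0,0],"rot": [0,0,-10.5],"gripper": 0.75}
  ]
}}

```text
time: 2.6
position: [0.4402, 0.1641, 0.2302]
tool_rot: [2.78, 1.463, -0.001]
ft_force: [-0.0, 0.1, -0.8]
grip_width: 0.754
```

Emit:
{"name": "carry_out", "arguments": {
  "rows": [
    {"offset": [0,0,0],"rot": [0,0,-10.5],"gripper": 0.75},
    {"offset": [0,0,0],"rot": [0,0,-10.5],"gripper": 0.75},
    {"offset": [0,0,0],"rot": [0,0,-10.5],"gripper": 0.75},
    {"offset": [0,0,0],"rot": [0,0,-10.5],"gripper": 0.75},
    {"offset": [0,0,0],"rot": [0,0,-10.5],"gripper": 0.75},
    {"offset": [0,0,0],"rot": [0,0,-10.5],"gripper": 0.75},
    {"offset": [0,0,0],"rot": [0,0,-10.5],"gripper": 0.75},
    {"offset": [0,0,0],"rot": [0,0,-7.4],"gripper": 0.75},
    {"offset": [0,0,0],"rot": [0,0,0],"gripper": 0.75}
  ]
}}

```text
time: 3.72
position: [0.4404, 0.1641, 0.2302]
tool_rot: [-1.177, -2.912, 0.001]
ft_force: [0.3, 1.4, -0.6]
grip_width: 0.751
```

```bash
python3 d.py 0.441 0.166 0.154 136;python3 - <<'E'
from bench import cams
import cv2
for n,a,b,c,d in(("top",125,265,90,270),("scene",90,210,210,350)):
    i=cams.get_image(n)["img"][a:b,c:d,::-1];cv2.imwrite(f"pics/{n}1.png",cv2.resize(i,None,fx=4,fy=4,interpolation=cv2.INTER_CUBIC))
E
```

```text
t 3.73 pos [0.4404 0.1641 0.2302] yaw 136.0 tilt z [-0.001 -0.    -1.   ] ft [ 0.26  1.38 -0.57] tq [ 0.06 -0.12 -0.03] grip 0.751 q [ 0.31 -0.05 -0.69  1.86 -0.03  1.32  0.43]
offset [0.0009 0.0019 0.0762] norm 0.076
rotz -0.0
```

View pics/scene1.png

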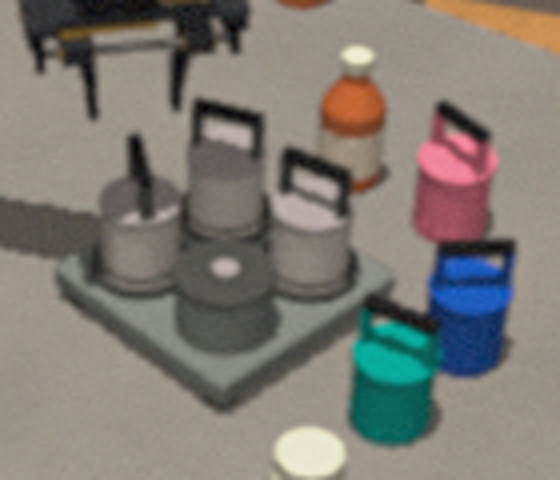

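View pics/top1.png

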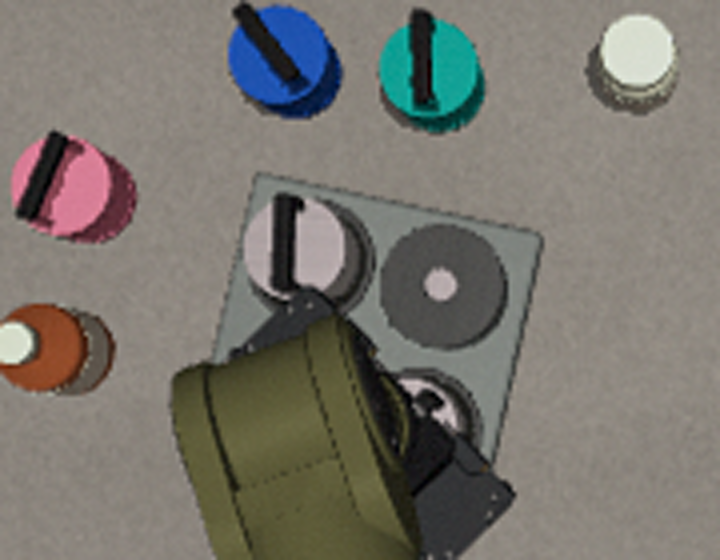

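Emit:
{"name": "carry_out", "arguments": {
  "rows": [
    {"offset": [0.0005,0.001,0.02],"rot": [0,0,0],"gripper": 0.75},
    {"offset": [0.0005,0.001,0.02],"rot": [0,0,0],"gripper": 0.75},
    {"offset": [0,0,0.02],"rot": [0,0,0],"gripper": 0.75},
    {"offset": [0,0,0.016],"rot": [0,0,0],"gripper": 0.75},
    {"offset": [0,0,0],"rot": [0,0,0],"gripper": 0.3},
    {"offset": [0,0,0],"rot": [0,0,0],"gripper": 0.1},
    {"offset": [0,0,0],"rot": [0,0,0],"gripper": 0},
    {"offset": [0,0,0],"rot": [0,0,0],"gripper": 0}
  ]
}}

```text
time: 4.82
position: [0.4417, 0.1664, 0.1551]
tool_rot: [1.175, 2.912, 0.001]
ft_force: [-0.1, -0.1, -0.2]
grip_width: 0.376
```

```bash
python3 d.py 0.441 0.166 0.154 136
```

```text
t 4.83 pos [0.4417 0.1664 0.1551] yaw 136.0 tilt z [ 0.001  0.    -1.   ] ft [-0.06 -0.06 -0.21] tq [ 0.06 -0.11 -0.01] grip 0.376 q [ 0.29  0.03 -0.71  1.95  0.02  1.17  0.38]
offset [ 0.0002 -0.0007  0.0011] norm 0.001
rotz 0.0
```

Emit:
{"name": "carry_out", "arguments": {
  "rows": [
    {"offset": [0,0,0],"rot": [0,0,0],"gripper": 0},
    {"offset": [0,0,0],"rot": [0,0,0],"gripper": 0},
    {"offset": [0,0,0],"rot": [0,0,0],"gripper": 0},
    {"offset": [0,0,0],"rot": [0,0,0],"gripper": 0}
  ]
}}

```text
time: 5.32
position: [0.4421, 0.1669, 0.1551]
tool_rot: [1.175, 2.912, 0.003]
ft_force: [3.2, 1.8, 1.5]
grip_width: 0.157
```

```bash
python3 d.py
```

```text
t 5.33 pos [0.4421 0.1669 0.1551] yaw 136.1 tilt z [ 0.002  0.001 -1.   ] ft [3.24 1.84 1.51] tq [ 0.65 -0.73  0.04] grip 0.157 q [ 0.29  0.03 -0.71  1.95  0.02  1.17  0.38]
```

Gripped the bar (0.157 ≈ 14 mm). Lift to heft.

Emit:
{"name": "carry_out", "arguments": {
  "rows": [
    {"offset": [0,0,-0.005],"rot": [0,0,0],"gripper": 0},
    {"offset": [0,0,-0.012],"rot": [0,0,0],"gripper": 0},
    {"offset": [0,0,-0.008],"rot": [0,0,0],"gripper": 0},
    {"offset": [0,0,0],"rot": [0,0,0],"gripper": 0},
    {"offset": [0,0,0],"rot": [0,0,0],"gripper": 0},
    {"offset": [0,0,0],"rot": [0,0,0],"gripper": 0}
  ]
}}

```text
time: 6.08
position: [0.4409, 0.1661, 0.1791]
tool_rot: [-1.175, -2.913, 0.001]
ft_force: [-0.5, -0.5, -8.4]
grip_width: 0.159
```

```bash
python3 d.py;python3 - <<'E'
from bench import cams,ctrl
import cv2
for n,a,b,c,d in(("scene",90,210,210,350),):
    i=cams.get_image(n)["img"][a:b,c:d,::-1];cv2.imwrite(f"pics/{n}2.png",cv2.resize(i,None,fx=4,fy=4,interpolation=cv2.INTER_CUBIC))
    print(ctrl.get_state()["ft_force"])
E
```

```text
t 6.08 pos [0.4409 0.1661 0.1791] yaw 136.1 tilt z [-0.001 -0.    -1.   ] ft [-0.54 -0.47 -8.36] tq [-0.02 -0.15  0.02] grip 0.159 q [ 0.3  -0.   -0.71  1.92 -0.    1.22  0.4 ]
[-0.95650684  0.4993706  -7.46209702]
```

View pics/scene2.png

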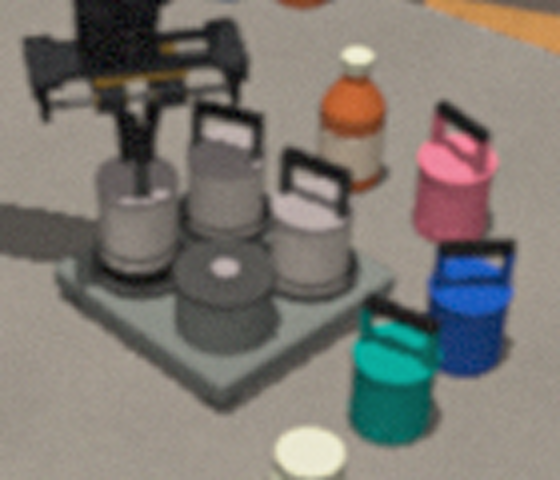

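Emit:
{"name": "carry_out", "arguments": {
  "rows": [
    {"offset": [0,0,-0.015],"rot": [0,0,0],"gripper": 0},
    {"offset": [0,0,-0.025],"rot": [0,0,0],"gripper": 0},
    {"offset": [0,0,-0.015],"rot": [0,0,0],"gripper": 0},
    {"offset": [-0.012,-0.011,0],"rot": [0,0,0],"gripper": 0},
    {"offset": [-0.022,-0.02,0],"rot": [0,0,0],"gripper": 0},
    {"offset": [-0.03,-0.027,0],"rot": [0,0,0],"gripper": 0},
    {"offset": [-0.034,-0.031,0],"rot": [0,0,0],"gripper": 0},
    {"offset": [-0.034,-0.031,0],"rot": [0,0,0],"gripper": 0},
    {"offset": [-0.034,-0.031,0],"rot": [0,0,0],"gripper": 0},
    {"offset": [-0.034,-0.031,0],"rot": [0,0,0],"gripper": 0}
  ]
}}

```text
time: 7.38
position: [0.4591, -0.105, 0.2351]
tool_rot: [1.175, 2.913, 0.0]
ft_force: [1.7, 0.0, -8.3]
grip_width: 0.153
```

```bash
python3 d.py 0.465 -0.212 0.234
```

```text
t 7.38 pos [ 0.4591 -0.105   0.2351] yaw 136.1 tilt z [ 0.001 -0.    -1.   ] ft [ 1.74  0.05 -8.25] tq [ 0.07 -0.39 -0.08] grip 0.153 q [ 0.56 -0.05 -0.38  1.86 -0.02  1.33  0.99]
offset [-0.0785 -0.0729  0.0011] norm 0.107
```

Emit:
{"name": "carry_out", "arguments": {
  "rows": [
    {"offset": [-0.03,-0.028,0],"rot": [0,0,0],"gripper": 0},
    {"offset": [-0.025,-0.023,0],"rot": [0,0,0],"gripper": 0},
    {"offset": [-0.015,-0.014,0],"rot": [0,0,0],"gripper": 0},
    {"offset": [-0.008,-0.007,0.01],"rot": [0,0,0],"gripper": 0},
    {"offset": [0,0,0.025],"rot": [0,0,0],"gripper": 0},
    {"offset": [0,0,0.025],"rot": [0,0,0],"gripper": 0},
    {"offset": [0,0,0.02],"rot": [0,0,0],"gripper": 0},
    {"offset": [0,0,0.01],"rot": [0,0,0],"gripper": 0},
    {"offset": [0,0,0.005],"rot": [0,0,0],"gripper": 0},
    {"offset": [0,0,0],"rot": [0,0,0],"gripper": 0}
  ]
}}

```text
time: 8.62
position: [0.4654, -0.2093, 0.1398]
tool_rot: [1.175, 2.913, 0.0]
ft_force: [-0.1, -0.3, -7.7]
grip_width: 0.157
```

```bash
python3 d.py 0.465 -0.212 0.121
```

```text
t 8.62 pos [ 0.4654 -0.2093  0.1398] yaw 136.1 tilt z [ 0. -0. -1.] ft [-0.07 -0.28 -7.68] tq [ 0.02 -0.09  0.01] grip 0.157 q [ 0.64  0.11 -0.28  1.9   0.03  1.14  1.15]
offset [-0.0016 -0.0022  0.0188] norm 0.019
```

Emit:
{"name": "carry_out", "arguments": {
  "rows": [
    {"offset": [0,0,0.006],"rot": [0,0,0],"gripper": 0},
    {"offset": [0,0,0.005],"rot": [0,0,0],"gripper": 0},
    {"offset": [0,0,0.004],"rot": [0,0,0],"gripper": 0},
    {"offset": [0,0,0.002],"rot": [0,0,0],"gripper": 0},
    {"offset": [0,0,0],"rot": [0,0,0],"gripper": 0}
  ]
}}

```text
time: 9.25
position: [0.4651, -0.2095, 0.1224]
tool_rot: [-1.175, -2.913, 0.0]
ft_force: [-0.2, -0.0, -7.1]
grip_width: 0.159
```

```bash
python3 d.py 0.465 -0.212 0.121
```

```text
t 9.25 pos [ 0.4651 -0.2095  0.1224] yaw 136.0 tilt z [-0.  0. -1.] ft [-0.16 -0.05 -7.1 ] tq [ 0.08 -0.08  0.04] grip 0.159 q [ 0.64  0.12 -0.28  1.92  0.04  1.11  1.14]
offset [-0.0017 -0.0018  0.0014] norm 0.003
```

Emit:
{"name": "carry_out", "arguments": {
  "rows": [
    {"offset": [0,0,0.0015],"rot": [0,0,0],"gripper": 0},
    {"offset": [0,0,0.001],"rot": [0,0,0],"gripper": 0},
    {"offset": [0,0,0],"rot": [0,0,0],"gripper": 0}
  ]
}}

```text
time: 9.62
position: [0.4658, -0.2096, 0.1208]
tool_rot: [1.175, 2.912, -0.0]
ft_force: [0.1, 1.6, -2.5]
grip_width: 0.156
```

```bash
python3 d.py
```

```text
t 9.62 pos [ 0.4658 -0.2096  0.1208] yaw 136.1 tilt z [ 0.001 -0.001 -1.   ] ft [ 0.07  1.62 -2.48] tq [ 0.17 -0.05  0.01] grip 0.156 q [ 0.64  0.12 -0.28  1.92  0.04  1.1   1.14]
```

Touching. Release, rise, then head to the far-seat canister.

Emit:
{"name": "carry_out", "arguments": {
  "rows": [
    {"offset": [0,0,0.0005],"rot": [0,0,0],"gripper": 0},
    {"offset": [0,0,0],"rot": [0,0,0],"gripper": 0.25},
    {"offset": [0,0,0],"rot": [0,0,0],"gripper": 0.6},
    {"offset": [0,0,0],"rot": [0,0,0],"gripper": 0.75},
    {"offset": [0,0,0],"rot": [0,0,0],"gripper": 0.75},
    {"offset": [0,0,-0.015],"rot": [0,0,0],"gripper": 0.75},
    {"offset": [0,0,-0.03],"rot": [0,0,0],"gripper": 0.75},
    {"offset": [0,0,-0.03],"rot": [0,0,0],"gripper": 0.75},
    {"offset": [0,0,-0.03],"rot": [0,0,0],"gripper": 0.75},
    {"offset": [0,0,0],"rot": [0,0,0],"gripper": 0.75}
  ]
}}

```text
time: 10.88
position: [0.467, -0.2102, 0.2283]
tool_rot: [1.173, 2.907, -0.001]
ft_force: [0.5, -0.1, 0.3]
grip_width: 0.745
```

```bash
python3 d.py 0.575 0.256 0.229 184;python3 - <<'E'
from bench import cams
import cv2
for n in("top","scene"):
    i=cams.get_image(n)["img"][:,:,::-1];cv2.imwrite(f"pics/{n}3.png",i)
E
```

```text
t 10.88 pos [ 0.467  -0.2102  0.2283] yaw 136.1 tilt z [ 0.006 -0.003 -1.   ] ft [ 0.52 -0.09  0.27] tq [-0.   -0.16  0.03] grip 0.745 q [ 0.65  0.04 -0.28  1.79  0.01  1.31  1.17]
offset [ 0.2457  0.4107 -0.0015] norm 0.479
rotz -47.9
```

View pics/scene3.png

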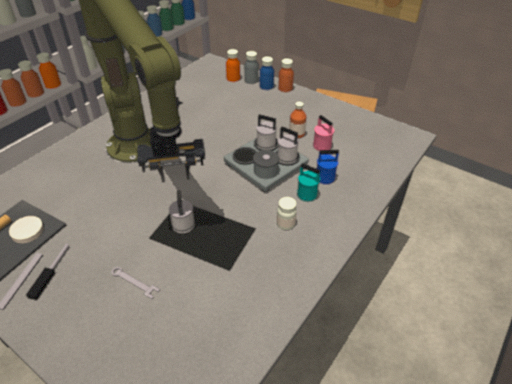

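Emit:
{"name": "carry_out", "arguments": {
  "rows": [
    {"offset": [0.0246,0.0411,0],"rot": [0,0,0],"gripper": 0.75},
    {"offset": [0.0246,0.0411,0],"rot": [0,0,0],"gripper": 0.75},
    {"offset": [0.0246,0.0411,0],"rot": [0,0,0],"gripper": 0.75},
    {"offset": [0.0246,0.0411,0],"rot": [0,0,0],"gripper": 0.75},
    {"offset": [0.0246,0.0411,0],"rot": [0,0,0],"gripper": 0.75},
    {"offset": [0.0246,0.0411,0],"rot": [0,0,0],"gripper": 0.75},
    {"offset": [0.0246,0.0411,0],"rot": [0,0,0],"gripper": 0.75},
    {"offset": [0.0246,0.0411,0],"rot": [0,0,0],"gripper": 0.75},
    {"offset": [0.0246,0.0411,0],"rot": [0,0,0],"gripper": 0.75},
    {"offset": [0.0246,0.0411,0],"rot": [0,0,0],"gripper": 0.75}
  ]
}}

```text
time: 12.22
position: [0.573, 0.2581, 0.2232]
tool_rot: [-1.175, -2.912, 0.003]
ft_force: [0.4, -0.0, -0.1]
grip_width: 0.748
```

Emit:
{"name": "carry_out", "arguments": {
  "rows": [
    {"offset": [0,0,0],"rot": [0,0,-9.6],"gripper": 0.75},
    {"offset": [0,0,0],"rot": [0,0,-9.6],"gripper": 0.75},
    {"offset": [0,0,0],"rot": [0,0,-9.6],"gripper": 0.75},
    {"offset": [0,0,0],"rot": [0,0,-9.6],"gripper": 0.75},
    {"offset": [0,0,0],"rot": [0,0,-9.6],"gripper": 0.75},
    {"offset": [0,0,0],"rot": [0,0,0],"gripper": 0.75}
  ]
}}

```text
time: 12.98
position: [0.5727, 0.2568, 0.2233]
tool_rot: [0.108, -3.137, 0.001]
ft_force: [-0.2, 1.0, -1.1]
grip_width: 0.75
```

```bash
python3 d.py 0.575 0.256 0.154 184
```

```text
t 12.97 pos [0.5727 0.2568 0.2233] yaw -176.0 tilt z [-0.002 -0.    -1.   ] ft [-0.21  1.01 -1.07] tq [ 0.07 -0.14 -0.08] grip 0.75 q [ 0.14  0.38 -0.78  1.5   0.27  1.38  0.99]
offset [-0.0024 -0.0009  0.0692] norm 0.069
rotz -360.0
```

Emit:
{"name": "carry_out", "arguments": {
  "rows": [
    {"offset": [-0.0015,0,0.02],"rot": [0,0,0],"gripper": 0.75},
    {"offset": [-0.001,0,0.02],"rot": [0,0,0],"gripper": 0.75},
    {"offset": [0,0,0.018],"rot": [0,0,0],"gripper": 0.75},
    {"offset": [0,0,0.01],"rot": [0,0,0],"gripper": 0.75},
    {"offset": [0,0,0],"rot": [0,0,0],"gripper": 0.3},
    {"offset": [0,0,0],"rot": [0,0,0],"gripper": 0},
    {"offset": [0,0,0],"rot": [0,0,0],"gripper": 0},
    {"offset": [0,0,0],"rot": [0,0,0],"gripper": 0},
    {"offset": [0,0,0],"rot": [0,0,0],"gripper": 0},
    {"offset": [0,0,0],"rot": [0,0,0],"gripper": 0}
  ]
}}

```text
time: 14.22
position: [0.5759, 0.2572, 0.1566]
tool_rot: [-0.111, 3.139, -0.0]
ft_force: [2.4, -0.5, 2.0]
grip_width: 0.155
```

Emit:
{"name": "carry_out", "arguments": {
  "rows": [
    {"offset": [0,0,0],"rot": [0,0,0],"gripper": 0},
    {"offset": [0,0,0],"rot": [0,0,0],"gripper": 0},
    {"offset": [0,0,0],"rot": [0,0,0],"gripper": 0}
  ]
}}

```text
time: 14.6
position: [0.5758, 0.2574, 0.1566]
tool_rot: [-0.111, 3.139, 0.0]
ft_force: [-0.9, 0.7, 0.3]
grip_width: 0.157
```

```bash
python3 d.py
```

```text
t 14.6 pos [0.5758 0.2574 0.1566] yaw -175.9 tilt z [ 0.  0. -1.] ft [-0.88  0.7   0.34] tq [ 0.16 -0.19  0.02] grip 0.157 q [ 0.13  0.43 -0.76  1.58  0.3   1.26  0.96]
```

Emit:
{"name": "carry_out", "arguments": {
  "rows": [
    {"offset": [0,0,-0.005],"rot": [0,0,0],"gripper": 0},
    {"offset": [0,0,-0.01],"rot": [0,0,0],"gripper": 0},
    {"offset": [0,0,-0.005],"rot": [0,0,0],"gripper": 0},
    {"offset": [0,0,0],"rot": [0,0,0],"gripper": 0},
    {"offset": [0,0,0],"rot": [0,0,0],"gripper": 0},
    {"offset": [0,0,0],"rot": [0,0,0],"gripper": 0}
  ]
}}

```text
time: 15.35
position: [0.5756, 0.2571, 0.1762]
tool_rot: [0.111, -3.139, 0.001]
ft_force: [0.3, -0.6, -4.1]
grip_width: 0.155
```

```bash
python3 d.py;python3 - <<'E'
from bench import cams,ctrl
import cv2
for n,a,b,c,d in(("scene",90,210,210,350),):
    i=cams.get_image(n)["img"][a:b,c:d,::-1];cv2.imwrite(f"pics/{n}4.png",cv2.resize(i,None,fx=4,fy=4,interpolation=cv2.INTER_CUBIC))
    print(ctrl.get_state()["ft_force"])
E
```

```text
t 15.35 pos [0.5756 0.2571 0.1762] yaw -176.0 tilt z [-0.001 -0.    -1.   ] ft [ 0.34 -0.59 -4.05] tq [ 0.14 -0.16  0.  ] grip 0.155 q [ 0.14  0.41 -0.77  1.55  0.29  1.3   0.97]
[-1.1545917   0.4212639  -2.31283397]
```

View pics/scene4.png

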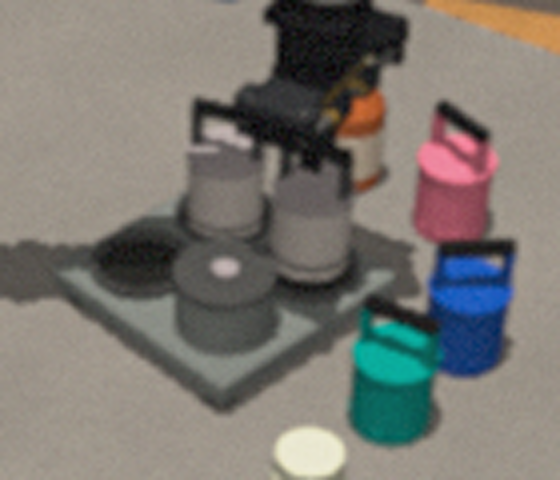

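Emit:
{"name": "carry_out", "arguments": {
  "rows": [
    {"offset": [0,0,0.007],"rot": [0,0,0],"gripper": 0},
    {"offset": [0,0,0.007],"rot": [0,0,0],"gripper": 0},
    {"offset": [0,0,0.004],"rot": [0,0,0],"gripper": 0},
    {"offset": [0,0,0.002],"rot": [0,0,0],"gripper": 0},
    {"offset": [0,0,0.001],"rot": [0,0,0],"gripper": 0},
    {"offset": [0,0,0],"rot": [0,0,0],"gripper": 0}
  ]
}}

```text
time: 16.15
position: [0.5759, 0.2574, 0.1568]
tool_rot: [-0.111, 3.139, -0.001]
ft_force: [-2.3, -0.8, 5.7]
grip_width: 0.154
```

```bash
python3 d.py
```

```text
t 16.15 pos [0.5759 0.2574 0.1568] yaw -175.9 tilt z [ 0.001 -0.    -1.   ] ft [-2.27 -0.8   5.65] tq [-0.34  0.59 -0.01] grip 0.154 q [ 0.13  0.43 -0.76  1.58  0.3   1.26  0.96]
```

Emit:
{"name": "carry_out", "arguments": {
  "rows": [
    {"offset": [0,0,0],"rot": [0,0,0],"gripper": 0.25},
    {"offset": [0,0,0],"rot": [0,0,0],"gripper": 0.5},
    {"offset": [0,0,0],"rot": [0,0,0],"gripper": 0.75},
    {"offset": [0,0,0],"rot": [0,0,0],"gripper": 0.75},
    {"offset": [0,0,-0.02],"rot": [0,0,0],"gripper": 0.75},
    {"offset": [0,0,-0.03],"rot": [0,0,0],"gripper": 0.75},
    {"offset": [0,0,-0.02],"rot": [0,0,0],"gripper": 0.75},
    {"offset": [0,0,0],"rot": [0,0,0],"gripper": 0.75}
  ]
}}

```text
time: 17.15
position: [0.5768, 0.2581, 0.228]
tool_rot: [-0.111, 3.136, 0.002]
ft_force: [0.4, 0.0, 0.0]
grip_width: 0.746
```

```bash
python3 d.py 0.464 0.275 0.225 -166
```

```text
t 17.15 pos [0.5768 0.2581 0.228 ] yaw -175.9 tilt z [ 0.004  0.001 -1.   ] ft [0.41 0.01 0.04] tq [ 0.17 -0.13 -0.05] grip 0.746 q [ 0.14  0.38 -0.78  1.49  0.27  1.38  0.99]
offset [0.1113 0.0249 0.0026] norm 0.114
rotz -9.9
```

Emit:
{"name": "carry_out", "arguments": {
  "rows": [
    {"offset": [0.037,0.0083,0],"rot": [0,0,0],"gripper": 0.75},
    {"offset": [0.037,0.0083,0],"rot": [0,0,0],"gripper": 0.75},
    {"offset": [0.037,0.0083,0],"rot": [0,0,0],"gripper": 0.75},
    {"offset": [0,0,0],"rot": [0,0,-9.9],"gripper": 0.75},
    {"offset": [0,0,0],"rot": [0,0,0],"gripper": 0.75},
    {"offset": [0,0,0],"rot": [0,0,0],"gripper": 0.75}
  ]
}}

```text
time: 17.9
position: [0.4635, 0.2738, 0.225]
tool_rot: [0.376, -3.118, 0.0]
ft_force: [1.2, 1.1, 1.0]
grip_width: 0.75
```

```bash
python3 d.py 0.464 0.275 0.155 -166
```

```text
t 17.9 pos [0.4635 0.2738 0.225 ] yaw -166.2 tilt z [-0.001 -0.    -1.   ] ft [1.19 1.13 1.  ] tq [ 0.14 -0.18 -0.01] grip 0.75 q [ 0.21  0.16 -0.87  1.71  0.13  1.33  1.13]
offset [-0.0008  0.001   0.07  ] norm 0.07
rotz -0.2
```

Emit:
{"name": "carry_out", "arguments": {
  "rows": [
    {"offset": [-0.0008,0.001,0.02],"rot": [0,0,0],"gripper": 0.75},
    {"offset": [0,0,0.02],"rot": [0,0,0],"gripper": 0.75},
    {"offset": [0,0,0.018],"rot": [0,0,0],"gripper": 0.75},
    {"offset": [0,0,0.011],"rot": [0,0,0],"gripper": 0.75},
    {"offset": [0,0,0],"rot": [0,0,0],"gripper": 0.3},
    {"offset": [0,0,0],"rot": [0,0,0],"gripper": 0},
    {"offset": [0,0,0],"rot": [0,0,0],"gripper": 0},
    {"offset": [0,0,0],"rot": [0,0,0],"gripper": 0},
    {"offset": [0,0,0],"rot": [0,0,0],"gripper": 0},
    {"offset": [0,0,0],"rot": [0,0,0],"gripper": 0}
  ]
}}

```text
time: 19.15
position: [0.4638, 0.2757, 0.1567]
tool_rot: [-0.381, 3.118, 0.001]
ft_force: [0.8, 1.3, -2.3]
grip_width: 0.157
```

Emit:
{"name": "carry_out", "arguments": {
  "rows": [
    {"offset": [0,0,0],"rot": [0,0,0],"gripper": 0},
    {"offset": [0,0,0],"rot": [0,0,0],"gripper": 0},
    {"offset": [0,0,0],"rot": [0,0,0],"gripper": 0}
  ]
}}

```text
time: 19.52
position: [0.4638, 0.2756, 0.1565]
tool_rot: [0.382, -3.118, -0.0]
ft_force: [0.1, 0.4, -0.7]
grip_width: 0.157
```

```bash
python3 d.py
```

```text
t 19.52 pos [0.4638 0.2756 0.1565] yaw -166.0 tilt z [-0.  0. -1.] ft [ 0.09  0.42 -0.7 ] tq [ 0.25 -0.07 -0.02] grip 0.157 q [ 0.18  0.23 -0.86  1.8   0.18  1.2   1.09]
```

Emit:
{"name": "carry_out", "arguments": {
  "rows": [
    {"offset": [0,0,-0.005],"rot": [0,0,0],"gripper": 0},
    {"offset": [0,0,-0.01],"rot": [0,0,0],"gripper": 0},
    {"offset": [0,0,-0.005],"rot": [0,0,0],"gripper": 0},
    {"offset": [0,0,0],"rot": [0,0,0],"gripper": 0},
    {"offset": [0,0,0],"rot": [0,0,0],"gripper": 0},
    {"offset": [0,0,0],"rot": [0,0,0],"gripper": 0}
  ]
}}

```text
time: 20.27
position: [0.4636, 0.2753, 0.1762]
tool_rot: [0.381, -3.118, 0.0]
ft_force: [-0.5, 0.1, -2.7]
grip_width: 0.16
```

```bash
python3 d.py 0.465 0.277 0.157;python3 - <<'E'
from bench import cams,ctrl
import cv2
for n,a,b,c,d in(("scene",90,210,210,350),):
    i=cams.get_image(n)["img"][a:b,c:d,::-1];cv2.imwrite(f"pics/{n}5.png",cv2.resize(i,None,fx=4,fy=4,interpolation=cv2.INTER_CUBIC))
    print(ctrl.get_state()["ft_force"])
    cams.get_image(n);print(ctrl.get_state()["ft_force"])
E
```

```text
t 20.27 pos [0.4636 0.2753 0.1762] yaw -166.0 tilt z [-0.001 -0.    -1.   ] ft [-0.49  0.06 -2.74] tq [ 0.16 -0.11 -0.05] grip 0.16 q [ 0.19  0.21 -0.86  1.77  0.17  1.24  1.1 ]
offset [-0.0018  0.0014  0.0192] norm 0.019
[ 0.66583894  0.14707684 -2.62715015]
[-1.41500338  0.29184645 -3.37869483]
```

View pics/scene5.png

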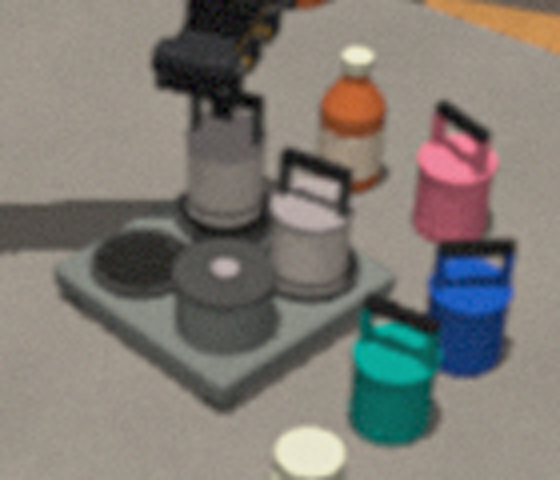

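Light (~2.9 N) and visibly lifted; the other stands back in its seat. Set this one down.

Emit:
{"name": "carry_out", "arguments": {
  "rows": [
    {"offset": [0,0,0.007],"rot": [0,0,0],"gripper": 0},
    {"offset": [0,0,0.007],"rot": [0,0,0],"gripper": 0},
    {"offset": [0,0,0.004],"rot": [0,0,0],"gripper": 0},
    {"offset": [0,0,0.002],"rot": [0,0,0],"gripper": 0},
    {"offset": [0,0,0.0005],"rot": [0,0,0],"gripper": 0},
    {"offset": [0,0,0],"rot": [0,0,0],"gripper": 0}
  ]
}}

```text
time: 21.12
position: [0.4639, 0.2757, 0.1565]
tool_rot: [-0.382, 3.118, 0.0]
ft_force: [-1.1, -0.4, 1.9]
grip_width: 0.156
```

```bash
python3 d.py
```

```text
t 21.12 pos [0.4639 0.2757 0.1565] yaw -166.0 tilt z [ 0.  0. -1.] ft [-1.09 -0.4   1.91] tq [ 0.01  0.25 -0.03] grip 0.156 q [ 0.18  0.23 -0.86  1.8   0.18  1.2   1.08]
```

Emit:
{"name": "carry_out", "arguments": {
  "rows": [
    {"offset": [0,0,0],"rot": [0,0,0],"gripper": 0.25},
    {"offset": [0,0,0],"rot": [0,0,0],"gripper": 0.5},
    {"offset": [0,0,0],"rot": [0,0,0],"gripper": 0.75},
    {"offset": [0,0,0],"rot": [0,0,0],"gripper": 0.75},
    {"offset": [0,0,-0.02],"rot": [0,0,0],"gripper": 0.75},
    {"offset": [0,0,-0.04],"rot": [0,0,0],"gripper": 0.75},
    {"offset": [0,0,-0.04],"rot": [0,0,0],"gripper": 0.75},
    {"offset": [0,0,-0.02],"rot": [0,0,0],"gripper": 0.75},
    {"offset": [0.01,-0.04,0],"rot": [0,0,0],"gripper": 0.75},
    {"offset": [0.01,-0.04,0],"rot": [0,0,0],"gripper": 0.75}
  ]
}}

```text
time: 22.38
position: [0.4639, 0.1929, 0.2779]
tool_rot: [-0.385, 3.115, 0.0]
ft_force: [0.5, -0.4, -0.6]
grip_width: 0.749
```

Emit:
{"name": "carry_out", "arguments": {
  "rows": [
    {"offset": [0.01,-0.04,0],"rot": [0,0,0],"gripper": 0.75},
    {"offset": [0.01,-0.04,0],"rot": [0,0,0],"gripper": 0.75},
    {"offset": [0.01,-0.04,0],"rot": [0,0,0],"gripper": 0.75},
    {"offset": [0.01,-0.04,0],"rot": [0,0,0],"gripper": 0.75},
    {"offset": [0.01,-0.04,0],"rot": [0,0,0],"gripper": 0.75},
    {"offset": [0,0,0],"rot": [0,0,0],"gripper": 0.75}
  ]
}}

```text
time: 23.12
position: [0.4635, -0.0166, 0.2773]
tool_rot: [-0.372, 3.118, -0.002]
ft_force: [0.0, 0.7, 0.2]
grip_width: 0.747
```

```bash
python3 d.py;python3 - <<'E'
from bench import cams
import cv2,pickle
for n in("top","scene"):
    i=cams.get_image(n)["img"][:,:,::-1];cv2.imwrite(f"pics/{n}6.png",i)
    c=i[140:260,120:360] if n=="top" else i[100:280,130:350]
    cv2.imwrite(f"pics/{n}6c.png",cv2.resize(c,None,fx=3.3,fy=3.3,interpolation=cv2.INTER_CUBIC))
E
```

```text
t 23.12 pos [ 0.4635 -0.0166  0.2773] yaw -166.4 tilt z [ 0.001 -0.001 -1.   ] ft [0.01 0.74 0.19] tq [ 0.18 -0.12 -0.06] grip 0.747 q [ 0.58 -0.09 -0.56  1.8  -0.05  1.42  1.84]
```

View pics/top6c.png

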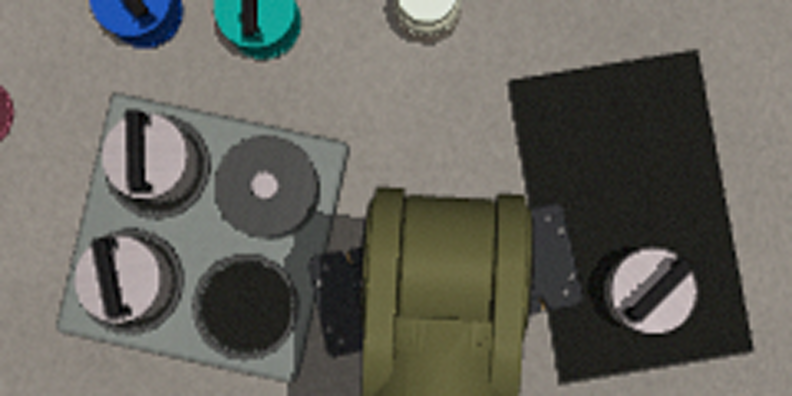

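View pics/scene6c.png

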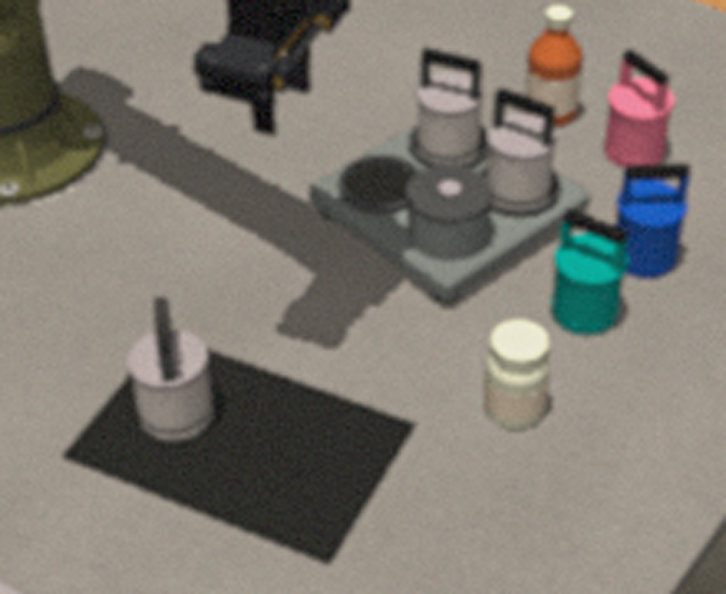

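```bash
python3 - <<'E'
from h import *
T=pickle.load(open("top.pkl","rb"))
f=192/np.tan(np.radians(T["vfov"])/2)
u=np.array([653.5/3.3-.5+120,291/3.3-.5+140]);y=(u-[T["cx"],T["cy"]])/f;z=y.copy()
for _ in range(20): z=y/(1-.204*(z@z))
p=ray(T,*(z*f+[T["cx"],T["cy"]]),.089);d=p[:2]-[.5409,-.1981];c,s=np.cos(.184),np.sin(.184)
print(p,"in mat",c*d[0]+s*d[1],-s*d[0]+c*d[1])
from bench import workorder
print(workorder.close_job())
E
```

```text
[ 0.46481885 -0.20903976  0.089     ] in mat -0.07679845259185648 0.003164976043542777
the job is handed in; nothing more can be done
None
```

I hefted all three canisters by the handle and found one still heavy. It is now on the mat, the two empty ones are in their seats, and the job is handed in.

| Canister, by starting seat | Wrist force when lifted | Where it is now |
|---|---|---|
| (-56, -56) | 7 to 8 N, heavy | On the mat |
| (56, 56) | 4.1 and 2.3 N, light | Back in its seat |
| (-56, 56) | 2.6 to 3.4 N, light | Back in its seat |

- **Placement on the mat:** the last top picture puts the heavy canister at x −77 mm, y +3 mm from the mat's centre, within the ±118 and ±63 mm limits. That agrees with the gripper's position when it let go.
- **Final state:** both last pictures show all three canisters upright. The gripper is clear of everything, and the jar, bottle and look-alikes seem unmoved. The spanner lay outside the last close-ups, and the arm never worked near it after setting off.
- **Time:** the last reading was about 23 s of the 72 s allowed.
- **Disagreements:** the camera lens bends the picture more than the calibration says. Without correction, the stand and mat measured 1 to 2% too small and the two cameras disagreed by up to about 6 mm. I fitted a correction for it. Single force readings varied by about 1 N, too little to confuse heavy with light.

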